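# Isolate and vent the thickest pipe line

## Task

On the white practice board, shut the lever valve of the thickest of the three copper pipe lines: push its lever clockwise (seen from above) with your fingertips until it stands fully crosswise to its pipe. Then gently press the round vent button on that same line all the way down, keep it down for a second, let it come back up and withdraw. Do not press that button before the valve is shut, leave the levers and buttons of the other two lines alone, and do not pick up or shift any of the loose parts and tools.

Things in the scene. Friction and masses are not known exactly. Their poses are not given: they have to be found in the camera images.
- board: White practice board lying fixed on the bench, 340 (its x) x 420 (its y) x 18 mm. Origin at the centre of its underside; its top is 18 mm above the bench. Three copper pipe lines run along its x axis, 130 mm apart, in an order that varies; each shifts up to 15 mm along its own length. All have the same layout and height and differ only in pipe thickness.
- thick_line: The line of 42 mm copper pipe (the thickest, the one to work on), fixed, 300 mm long along its x axis, pipe axis 40 mm above the board's top. Origin on the board's top under the middle of the pipe. Its x axis points away from the robot. The brass ball valve (body 58 mm across, 56 mm long) is at x = -30 mm, the vent button at x = +75 mm.
- thick_valve_pivot (a point): Point on the vertical pivot axis of this line's valve lever, at the lever grip's mid-height, 83 mm above the board's top.
- thick_lever_grip (a point): Centre of the black sleeve on the lever, 64 mm from the pivot axis, moving with the lever. The sleeve is 56 mm long along the lever, 18 mm wide and 18 mm high (74 to 92 mm above the board's top); its outer end is 92 mm from the pivot. Nothing else of the line under the sleeve is higher than 64 mm above the board.
- thick_lever (a joint): Lever angle, rad: 0 = open, lever along the pipe and pointing from the pivot to the line's -x; grows clockwise seen from above to 1.571 = shut, lever pointing to the line's +y, against a stop. It starts at 0 to 0.3, turns with about 2 N at the sleeve and stays where it is left.
- thick_vent_top (a point): Centre of the top face of the steel vent button, 22 mm across, moving with the button; 91 mm above the board's top when up, standing 11 mm out of a brass housing 38 mm across. It points straight up and is pressed straight down.
- thick_vent (a joint): Vent button travel, m: 0 = up, 0.007 = fully down (about 5 N; the spring brings it back).
- middle_line: The line of 28 mm copper pipe (leave alone), fixed, 300 mm long along its x axis, pipe axis 40 mm above the board's top. Origin on the board's top under the middle of the pipe. Its x axis points away from the robot. The brass ball valve (body 44 mm across, 56 mm long) is at x = -30 mm, the vent button at x = +75 mm.
- middle_lever_grip (a point): Centre of the black sleeve on the lever, 64 mm from the pivot axis, moving with the lever. The sleeve is 56 mm long along the lever, 18 mm wide and 18 mm high (74 to 92 mm above the board's top); its outer end is 92 mm from the pivot. Nothing else of the line under the sleeve is higher than 64 mm above the board.
- middle_lever (a joint): Lever angle, rad: 0 = open, lever along the pipe and pointing from the pivot to the line's -x; grows clockwise seen from above to 1.571 = shut, lever pointing to the line's +y, against a stop. It starts at 0 to 0.3, turns with about 2 N at the sleeve and stays where it is left.
- middle_vent_top (a point): Centre of the top face of the steel vent button, 22 mm across, moving with the button; 91 mm above the board's top when up, standing 11 mm out of a brass housing 38 mm across. It points straight up and is pressed straight down.
- middle_vent (a joint): Vent button travel, m: 0 = up, 0.007 = fully down (about 5 N; the spring brings it back).
- thin_line: The line of 16 mm copper pipe (leave alone), fixed, 300 mm long along its x axis, pipe axis 40 mm above the board's top. Origin on the board's top under the middle of the pipe. Its x axis points away from the robot. The brass ball valve (body 32 mm across, 56 mm long) is at x = -30 mm, the vent button at x = +75 mm.
- thin_lever_grip (a point): Centre of the black sleeve on the lever, 64 mm from the pivot axis, moving with the lever. The sleeve is 56 mm long along the lever, 18 mm wide and 18 mm high (74 to 92 mm above the board's top); its outer end is 92 mm from the pivot. Nothing else of the line under the sleeve is higher than 64 mm above the board.
- thin_lever (a joint): Lever angle, rad: 0 = open, lever along the pipe and pointing from the pivot to the line's -x; grows clockwise seen from above to 1.571 = shut, lever pointing to the line's +y, against a stop. It starts at 0 to 0.3, turns with about 2 N at the sleeve and stays where it is left.
- thin_vent_top (a point): Centre of the top face of the steel vent button, 22 mm across, moving with the button; 91 mm above the board's top when up, standing 11 mm out of a brass housing 38 mm across. It points straight up and is pressed straight down.
- thin_vent (a joint): Vent button travel, m: 0 = up, 0.007 = fully down (about 5 N; the spring brings it back).
- coupling: Loose copper pipe coupling standing on the board between lines, 34 mm across, 32 mm high. Leave it alone. Origin at its underside.
- elbow: Loose copper elbow lying on the board between lines, about 48 x 48 x 25 mm. Leave it alone. Origin at its underside.
- plug: Loose brass plug standing on the board between lines, 32 mm across, 24 mm high. Leave it alone. Origin at its underside.
- wrench: Loose steel wrench on the bench to the robot's left of the board, 190 mm long. Leave it alone. Origin at its underside.
- can: Loose tin can on the bench to the left of the board, 60 mm across, 75 mm high. Leave it alone. Origin at its underside.
- hammer: Loose hammer on the bench to the right of the board, 240 mm long. Leave it alone. Origin at its underside.
- offcut: Loose copper pipe offcut on the bench to the right of the board, 22 mm across, 120 mm long. Leave it alone. Origin at its underside.

How it is judged:
By the outcome, as a careful person would: the job done as asked, in the order asked, and still so for the second after the job is handed in, with the robot touching nothing.
It also fails if it takes over 51 s, if anything falls off the work surface, if the arm or the gripper's body presses on something with over 40 N, if the wrist force passes 120 N, or if a joint passes its speed limit or range.

## Robot

A 6-joint arm with a two-finger parallel gripper is mounted at the origin on the work surface. World frame = base frame: x ahead of the robot, y to its left, z up, the work surface at z = 0. Lengths are in m, angles in rad, forces in N, time in s.
With the tool pointing down it reaches from about 0.3 to 0.875 m from the base axis. Payload 6.4 kg.
Tool frame: the origin (TCP) lies between the finger pads; the fingertips stand 11 mm ahead of it and the grasp point (between the pads) lies 8 mm behind it (ctrl.tcp_to_tips is the y of the fingertips in the tool frame, in m); y points along the fingers, x is the direction in which the jaws open and shut, and the axes are right-handed (so a half turn about y gives the same grasp; the last joint's range is limited). The gripper opens to 85 mm and grips with 20 to 120 N. Pads are 22 mm wide; open, the fingers measure 114 mm over their backs; the gripper's body (76 mm by 85 mm) begins 54 mm behind the grasp point. The pads swing forward as they close: fully open they stand 13 mm farther back than shut.
Start: joints at [0.944, 0.181, 1.607, -0, 1.354, -0.206], TCP at [0.235, 0.525, 0.242] pointing down, gripper open.
Joint ranges: [-2.99, 2.99], [-0.89, 2.07], [0.3, 2.58], [-1.14, 4.28], [0, 2.63], [-3.12, 3.12]. Speed limits (rad/s): [2.57, 2.57, 3.01, 3.14, 3.14, 3.14].

## Interface

Orientations are given as a unit quaternion [w, x, y, z].
In Python, from bench import ctrl gives the robot as it stands.
- The arm moves only by the tool apply_moves, never from a script. Its argument "plan" is text: rows parted by semicolons, each of 7 numbers parted by spaces: the shift along the tool's x, y, z each as a share of 0.05 m, from -1 to 1, then the turn, a rotation vector about the tool's x, y, z each as a share of 0.12 rad, from -1 to 1, then the opening, from 0 (shut) to 1 (fully open). In form: dx dy dz wx wy wz claw; .... A call has exactly 5 rows; each row shifts and turns the commanded pose from where the row before left it, along the tool's axes as they then stand; what a row does not reach is not made up. A row lasts 1/10 s, in which the tool goes at most 50 mm and 8.59 degrees, less where a joint would pass 70% of its speed; a pose out of reach is approached as far as the arm can. A call with a number of a shift or a turn outside -1 to 1 is refused whole. A call with a gripper value outside its range is refused whole. The fingers move at their own pace and stop on an object; the grip force is fixed at half the most. Time passes only in rows, so rows that do not move let the fingers close, or fill a call up. It gives the time, the measured TCP pose, the force and the opening at its end, in the units of the state.
- ctrl.get_obs(): the state, without advancing time (a new reading comes with each control period).
- ctrl.camera(name): name is "scene" or "top" or "wrist"; returns the picture (400x640x3 uint8, red, green, blue); there is no depth.
- ctrl.get_calibration(name): a dict with "intrinsics" (3x3 intrinsics, pixels), "k1" (the pictures are not rectified: a ray, as slopes to the right and down, at radius r is drawn at 1 + k1 r^2 times it, then the intrinsics apply), "R" (3x3) and "t" (3): a world point X has camera coordinates R X + t. Camera axes: x right, y down, z forward; pixel columns grow to the right and rows downward; lengths in m; the calibration is good to about 2 mm. A picture is of the moment at which its call begins: read the wrist's pose just before it. get_calibration takes no time and is no camera call; for the wrist camera it gives the pose at the moment of the call.
- ctrl.hand_in(): hands the job in, once; it reports no verdict.
Trained networks look in the newest picture that a camera, given by its name, has taken for a name from the list of things; names that differ only in an ending like _2 or _b are one class to them, and where a whole thing is asked for, a point or a joint stands for the part that bears it (a point fixed in the world has none). Each returns a list of dicts, best first, with "score" (0 to 1); they miss things now and then, are a little off and sometimes report something else, mostly with a low value. They report only what shows in the picture. A call takes as long as a camera call.
- ctrl.recognise(camera, target): "point" ([x, y, z] in m, in world coordinates, good to about 4 mm: the middle of the surface that is visible of it).
The state is a dict: "time_s": time; "q": joint angles; "dq": joint speeds; "joint_efforts": joint torques, N m; "eef_pos": TCP position; "eef_rot": TCP orientation; "wrist_force": force on the tool from outside, world axes, zero at the start; "torque": the same for the moment, N m; "opening": opening from 0.0 (shut) to 1.0 (fully open).
Only numpy, scipy, OpenCV 4.12 (cv2) and the standard library are available. Lean on these libraries where they do the work, as an engineer would, in place of code of your own. Each camera call takes 0.05 s, during which the arm holds its last target.

## Working session

There is one attempt and no reset: what is moved stays moved. The work goes in short steps, Python scripts to look and compute and a tool call to move; the robot and the scene stay as the last step left them, time stands still between calls to the robot, and variables do not carry over. Pictures are saved under pics/ and viewed, and the job is handed in when it is done.

Besides the shell and the picture viewer there is one more tool, called as name(argument=value, ...), one argument or row to a line, values as JSON. apply_moves: Moves the arm, as the interface text tells. Shift numbers are shares of 0.05 m and turn numbers shares of 0.12 rad, none past 1 either way. Its arguments: {"type":"object","properties":{"plan":{"type":"string"}},"required":["plan"]}

```bash
mkdir -p pics; ls; python3 - <<'E'
from bench import ctrl
import cv2
for n in ["top","scene"]:
    im=ctrl.camera(n); cv2.imwrite(f"pics/{n}0.png",im[:,:,::-1])
    for t in ["thick_line","thick_lever_grip","thick_vent_top","middle_lever_grip","thin_lever_grip","thick_valve_pivot","middle_vent_top","thin_vent_top"]:
        try: print(n,t,[(r['score'],r['point']) for r in ctrl.recognise(n,t)][:3])
        except Exception as e: print(t,e)
o=ctrl.get_obs(); print(o)
E
```

```text
pics
top thick_line [(0.84, [0.5476, 0.1873, 0.0701]), (0.73, [0.6276, -0.0834, 0.1136]), (0.72, [0.706, -0.4244, 0.026])]
top thick_lever_grip [(0.56, [0.4828, 0.1947, 0.1045])]
top thick_vent_top []
top middle_lever_grip [(0.66, [0.4745, -0.0697, 0.1111])]
top thin_lever_grip [(0.62, [0.4889, 0.0781, 0.1056])]
top thick_valve_pivot [(0.77, [0.5481, 0.1832, 0.0771])]
top middle_vent_top [(0.53, [0.6279, -0.0792, 0.1135])]
top thin_vent_top [(0.64, [0.474, 0.1334, 0.0352])]
scene thick_line [(0.88, [0.5588, 0.1785, 0.0734]), (0.37, [0.5605, -0.08, 0.0706])]
scene thick_lever_grip [(0.48, [0.4806, 0.1911, 0.1019])]
scene thick_vent_top []
scene middle_lever_grip [(0.51, [0.478, -0.0672, 0.1062])]
scene thin_lever_grip [(0.66, [0.4949, 0.0732, 0.113])]
scene thick_valve_pivot [(0.66, [0.5625, 0.1768, 0.074])]
scene middle_vent_top [(0.39, [0.6277, -0.0857, 0.1066])]
scene thin_vent_top [(0.28, [0.4803, 0.1925, 0.1043])]
{'time_s': 0.9, 'q': array([ 9.43728940e-01,  1.80736506e-01,  1.60700889e+00, -2.54664949e-05,
        1.35375045e+00, -2.06267654e-01]), 'dq': array([-0.0009913 ,  0.00046693, -0.00132197, -0.00125389,  0.00060683,
        0.00043915]), 'joint_efforts': array([-6.80819758e-04, -4.44835818e+01, -3.51685023e+01, -3.15287034e-04,
        5.35222225e-04,  2.08045208e-06]), 'eef_pos': array([0.23487274, 0.52487277, 0.24231989]), 'eef_rot': array([ 0.5934023 , -0.59339403, -0.38458498,  0.38451479]), 'wrist_force': array([ 0.16641556,  0.39272991, -0.24833414]), 'torque': array([ 0.02414094,  0.01778004, -0.02668298]), 'opening': 0.9987184057855648}
```

View pics/top0.png

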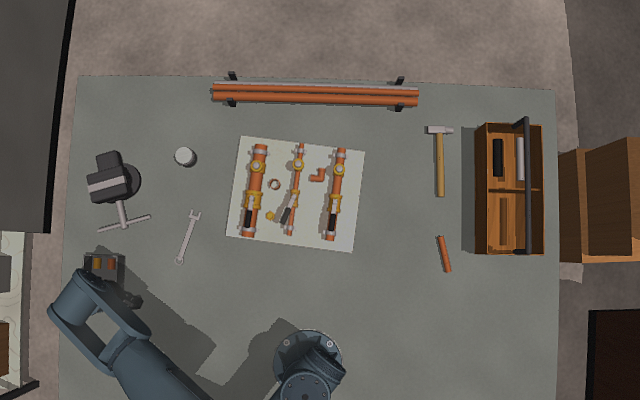

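View pics/scene0.png

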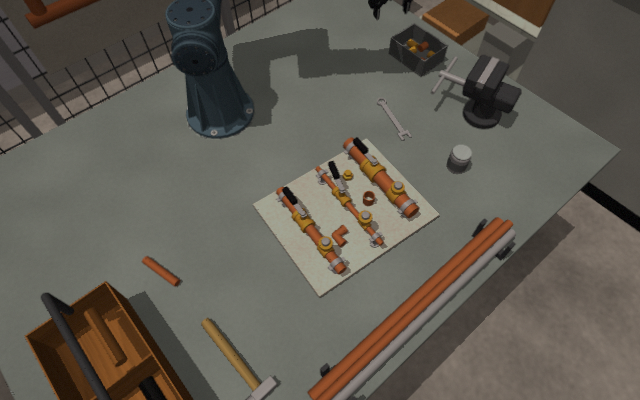

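```bash
cat > h.py <<'E'
import numpy as np, cv2
from bench import ctrl
def ray(n,uv,c=None):
    c=c or ctrl.get_calibration(n); K=np.array(c['intrinsics']);k=c['k1'];R=np.array(c['R']);t=np.array(c['t'])
    D=np.array([k,0,0,0,0.])
    p=cv2.undistortPoints(np.array([[uv]],float),K,D)[0,0]
    return -R.T@t, R.T@np.array([p[0],p[1],1])
def atz(n,uv,z,c=None):
    o,d=ray(n,uv,c); return o+d*(z-o[2])/d[2]
def proj(n,X,c=None):
    c=c or ctrl.get_calibration(n)
    D=np.array([c['k1'],0,0,0,0.])
    R=np.array(c['R'],float);return cv2.projectPoints(np.array(X,float).reshape(-1,1,3),cv2.Rodrigues(R)[0],np.array(c['t'],float),np.array(c['intrinsics'],float),D)[0][:,0]
E
python3 - <<'E'
from h import *
im=cv2.imread('pics/top0.png'); cv2.imwrite('pics/top0c.png',cv2.resize(im[125:260,220:370],None,fx=5,fy=4.4,interpolation=cv2.INTER_CUBIC)[:, :])
im=cv2.imread('pics/scene0.png'); cv2.imwrite('pics/scene0c.png',cv2.resize(im[130:230,320:450],None,fx=6,fy=6,interpolation=cv2.INTER_CUBIC))
for uv in [(240,136),(365,151),(353,252),(226,236)]: print(atz('top',uv,.018))
E
```

```text
[0.74012859 0.24660724 0.018     ]
[ 0.70135446 -0.17052497  0.018     ]
[ 0.36736503 -0.13793157  0.018     ]
[0.40677471 0.27739113 0.018     ]
```

View pics/top0c.png

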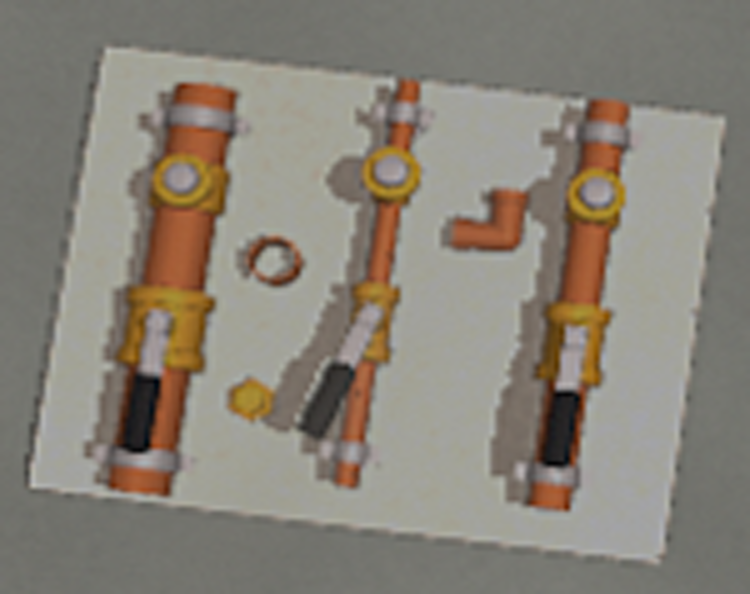

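View pics/scene0c.png

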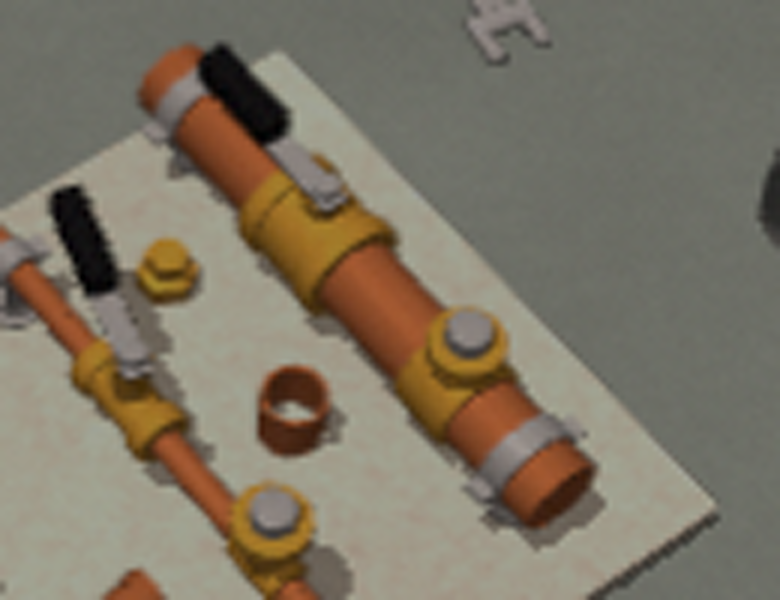

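```bash
python3 - <<'E'
from h import *
h=.5
T=lambda x,y:(220+(x+.5)/5-h,125+(y+.5)/4.4-h)
S=lambda x,y:(320+(x+.5)/6-h,130+(y+.5)/6-h)
for n,a,b,z in [('vent',T(180,178),S(470,329),.109),('grip out end',T(137,448),S(213,60),.11),('grip in end',T(147,377),S(280,125),.11),('pivotend',T(157,318),S(325,195),.105)]:
    print(n,atz('top',a,z),atz('scene',b,z))
cs=np.array([atz('top',T(*p),.018)[:2] for p in [(106,47),(724,117),(660,562),(30,488)]]); print(cs,cs.mean(0))
for i in range(4): d=cs[i]-cs[(i+1)%4]; print(np.linalg.norm(d),np.degrees(np.arctan2(d[1],d[0])))
print(ctrl.get_calibration('top')['R'],ctrl.get_calibration('top')['t'])
E
```

```text
vent [0.62877694 0.1787923  0.109     ] [0.63080011 0.17901185 0.109     ]
grip out end [0.43648108 0.19733213 0.11      ] [0.44132983 0.19633398 0.11      ]
grip in end [0.48655704 0.19318245 0.11      ] [0.49097041 0.19358345 0.11      ]
pivotend [0.52889755 0.1893616  0.105     ] [0.53210587 0.18397568 0.105     ]
[[ 0.74259263  0.24404533]
 [ 0.70059997 -0.16854143]
 [ 0.36614168 -0.13340491]
 [ 0.40828613  0.2787758 ]] [0.5544051 0.0552187]
0.4147182364228174 84.18850529536957
0.33629886245773183 -5.997210650386869
0.4143296840584677 -95.8380627076741
0.33610570350338315 174.0689267880282
[[ 0.02845589 -0.99956455  0.00780794]
 [-0.99380522 -0.0291297  -0.10725035]
 [ 0.10743109 -0.00470766 -0.99420139]] [-0.0404471   0.55156888  1.65177192]
```

```bash
cat >> h.py <<'E'
from scipy.spatial.transform import Rotation as Rn
def Rt(o=None):
    o=o or ctrl.get_obs(); q=o['eef_rot']; return Rn.from_quat([q[1],q[2],q[3],q[0]])
X=np.array([.9947,-.1028,0]);Y=np.array([.1028,.9947,0]);P=np.array([.5255,.1898,.101])
def to(tgt,yaw=None):
    """shift total in tool units(0.05) and turn in units .12 about tool axes; yaw = wanted world dir of tool x (deg)"""
    o=ctrl.get_obs();R=Rt(o);d=np.array(tgt)-o['eef_pos']
    print('t',o['time_s'],'p',o['eef_pos'].round(4),'F',o['wrist_force'].round(1),'op',round(o['opening'],2))
    print('shift units',(R.inv().apply(d)/.05).round(3))
    if yaw is not None:
        a=np.radians(yaw);x=np.array([np.cos(a),np.sin(a),0]);y=np.array([0,0,-1.]);G=Rn.from_matrix(np.c_[x,y,np.cross(x,y)])
        print('turn units',((R.inv()*G).as_rotvec()/.12).round(3))
E
python3 - <<'E'
from h import *
print(Rt().as_matrix().round(3),ctrl.tcp_to_tips)
t=P-.066*X-.045*Y; t[2]=.242; print(t)
to(t,-95.9);to(t,84.1);to(t,-5.9)
E
```

```text
[[ 0.408  0.    -0.913]
 [ 0.913  0.     0.408]
 [ 0.    -1.    -0.   ]] 0.011
[0.4552238 0.1518233 0.242    ]
t 0.9 p [0.2349 0.5249 0.2423] F [ 0.2  0.4 -0.2] op 1.0
shift units [-5.01e+00  6.00e-03 -7.07e+00]
turn units [-1.0000e-03  2.3531e+01  1.0000e-03]
t 0.9 p [0.2349 0.5249 0.2423] F [ 0.2  0.4 -0.2] op 1.0
shift units [-5.01e+00  6.00e-03 -7.07e+00]
turn units [ 0.000e+00 -2.648e+00  1.000e-03]
t 0.9 p [0.2349 0.5249 0.2423] F [ 0.2  0.4 -0.2] op 1.0
shift units [-5.01e+00  6.00e-03 -7.07e+00]
turn units [-0.0000e+00  1.0441e+01  1.0000e-03]
```

apply_moves(
  plan="-0.4 0 -0.55 0 0 0 0;-0.4 0 -0.55 0 0 0 0;-0.4 0 -0.55 0 0 0 0;-0.4 0 -0.55 0 0 0 0;-0.4 0 -0.55 0 0 0 0",
)

```text
time_s: 1.4
eef_pos: [0.32, 0.3763, 0.2424]
eef_rot: [-0.593, 0.593, 0.385, -0.384]
wrist_force: [0.6, -0.0, -0.9]
opening: 0.145
```

apply_moves(
  plan="-0.4 0 -0.55 0 0 0 0;-0.4 0 -0.55 0 0 0 0;-0.4 0 -0.55 0 0 0 0;-0.4 0 -0.55 0 0 0 0;-0.4 0 -0.55 0 0 0 0",
)

```text
time_s: 1.9
eef_pos: [0.4047, 0.2287, 0.2425]
eef_rot: [-0.593, 0.593, 0.385, -0.384]
wrist_force: [1.6, 0.4, -0.0]
opening: 0.0
```

```bash
python3 - <<'E'
from h import *
t=P-.066*X-.045*Y; t[2]=.2
to(t,84.1)
E
```

```text
t 1.9 p [0.4047 0.2287 0.2425] F [ 1.6  0.4 -0. ] op 0.0
shift units [-0.992  0.851 -1.549]
turn units [ 0.004 -2.648  0.003]
```

Turn in place first, with part of the shift.

apply_moves(
  plan="-0.33 0 -0.52 0 0 0 0;-0.33 0 -0.52 0 0 0 0;-0.33 0 -0.52 0 -0.88 0 0;0 0 0 0 -0.88 0 0;0 0 0 0 -0.88 0 0",
)

```text
time_s: 2.4
eef_pos: [0.4557, 0.1519, 0.2423]
eef_rot: [-0.525, 0.525, 0.474, -0.474]
wrist_force: [-1.0, 0.1, -0.5]
opening: 0.0
```

```bash
python3 - <<'E'
from h import *
t=P-.066*X-.045*Y; t[2]=.2
im=ctrl.camera("wrist"); cv2.imwrite("pics/w1.png",im[:,:,::-1])
for k in ["thick_lever_grip","thick_vent_top","thick_valve_pivot"]: print(k,[(r['score'],r['point']) for r in ctrl.recognise("wrist",k)][:2])
to(t,84.1)
c=ctrl.get_calibration('wrist')
print(proj('wrist',[P,P-.064*X,P-.092*X,P+.105*X+[0,0,.008]],c).round(1))
E
```

```text
thick_lever_grip [(0.74, [0.4936, -0.0624, 0.0691]), (0.59, [0.4696, 0.1937, 0.1097])]
thick_vent_top [(0.36, [0.3927, 0.4112, 0.0048])]
thick_valve_pivot [(0.93, [0.4813, 0.1891, 0.0806])]
t 2.6 p [0.4551 0.153  0.2423] F [ 1.  -0.1  0.2] op -0.01
shift units [-0.023  0.847 -0.004]
turn units [ 0.001 -0.031  0.   ]
[[370.5 260.7]
 [373.7 195.6]
 [375.3 164.1]
 [366.9 355.9]]
```

View pics/w1.png

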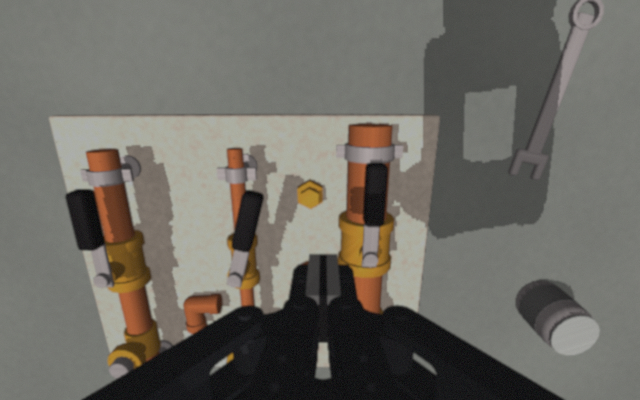

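apply_moves(
  plan="0 0.55 0 0 0 0 0;0 0.55 0 0 0 0 0;0 0.55 0 0 0 0 0;0 0.55 0 0 0 0 0;0 0.54 0 0 0 0 0",
)

```text
time_s: 3.1
eef_pos: [0.4551, 0.1533, 0.1044]
eef_rot: [-0.526, 0.526, 0.473, -0.473]
wrist_force: [-0.4, -0.7, 0.4]
opening: 0.0
```

apply_moves(
  plan="0.1 0 0 0 0 0 0;0.1 0 0 0 0 0 0;0.1 0 0 0 0 0 0;0.05 0 0 0 0 0 0;0.05 0 0 0 0 0 0",
)

```text
time_s: 3.6
eef_pos: [0.4581, 0.1734, 0.1065]
eef_rot: [-0.525, 0.526, 0.474, -0.473]
wrist_force: [0.3, 0.7, -0.1]
opening: 0.001
```

```bash
python3 - <<'E'
from h import *
im=ctrl.camera("wrist"); cv2.imwrite("pics/w2.png",im[:,:,::-1])
to(P-.066*X-.025*Y,84.1)
E
```

```text
t 3.65 p [0.4579 0.1735 0.1063] F [-0.6  0.2  0.7] op -0.0
shift units [-0.037  0.106  0.009]
turn units [ 0.015 -0.006  0.005]
```

View pics/w2.png

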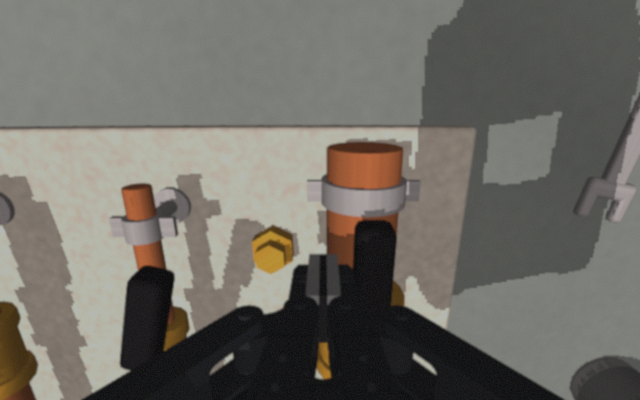

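apply_moves(
  plan="0.09 0.01 0.01 0 0 0 0;0.09 0 0.02 0 0 0 0;0.09 0 0.02 0 0 0 0;0.09 0 0.01 0 0 0 0;0.08 0 0.01 0 0 0 0",
)

```text
time_s: 4.15
eef_pos: [0.4559, 0.1954, 0.1047]
eef_rot: [0.525, -0.525, -0.473, 0.473]
wrist_force: [0.6, -2.3, -0.4]
opening: 0.002
```

apply_moves(
  plan="0.07 0 0 0 0 0 0;0.07 0 0 0 0 0 0;0.07 0 0 0 0 0 0;0.07 0 -0.01 0 0 0 0;0.07 0 -0.01 0 0 0 0",
)

```text
time_s: 4.65
eef_pos: [0.4588, 0.2126, 0.1047]
eef_rot: [0.525, -0.525, -0.473, 0.473]
wrist_force: [0.3, -1.5, 0.6]
opening: -0.002
```

apply_moves(
  plan="0.07 0 -0.01 0 0 0 0;0.07 0 -0.02 0 0 0 0;0.07 0 -0.02 0 0 0 0;0.07 0 -0.03 0 0 0 0;0.07 0 -0.03 0 0 0 0",
)

```text
time_s: 5.15
eef_pos: [0.4662, 0.2295, 0.1047]
eef_rot: [0.525, -0.525, -0.473, 0.473]
wrist_force: [-0.4, -1.1, 0.2]
opening: -0.002
```

```bash
python3 - <<'E'
from h import *
im=ctrl.camera("wrist"); cv2.imwrite("pics/w3.png",im[:,:,::-1])
to(P-.0629*X+.0304*Y,84.1)
E
```

```text
t 5.2 p [0.4665 0.2299 0.1048] F [ 0.  -1.  -1.1] op 0.0
shift units [-0.068  0.077  0.002]
turn units [ 0.002 -0.008  0.003]
```

View pics/w3.png

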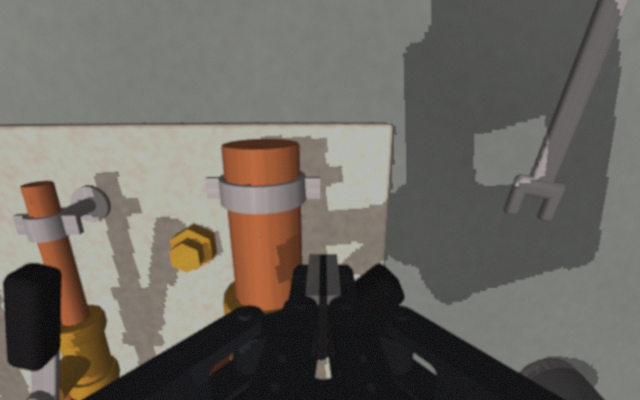

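apply_moves(
  plan="0.07 0 -0.03 0 0 0 0;0.07 0 -0.03 0 0 0 0;0.06 0 -0.04 0 0 0 0;0.06 0 -0.04 0 0 0 0;0.06 0 -0.05 0 0 0 0",
)

```text
time_s: 5.7
eef_pos: [0.4774, 0.2444, 0.1048]
eef_rot: [0.525, -0.525, -0.473, 0.473]
wrist_force: [-1.0, -1.5, 0.7]
opening: -0.002
```

apply_moves(
  plan="0.06 0 -0.05 0 0 0 0;0.05 0 -0.05 0 0 0 0;0.05 0 -0.06 0 0 0 0;0.05 0 -0.06 0 0 0 0;0.04 0 -0.06 0 0 0 0",
)

```text
time_s: 6.2
eef_pos: [0.4927, 0.2553, 0.1047]
eef_rot: [0.525, -0.525, -0.473, 0.473]
wrist_force: [-1.3, -1.1, -0.2]
opening: -0.002
```

apply_moves(
  plan="0.03 0 -0.06 0 0 0 0;0.03 0 -0.06 0 0 0 0;0.03 0 -0.07 0 0 0 0;0.03 0 -0.07 0 0 0 0;0.02 0 -0.07 0 0 0 0",
)

```text
time_s: 6.7
eef_pos: [0.5099, 0.2605, 0.1048]
eef_rot: [0.525, -0.525, -0.473, 0.473]
wrist_force: [-2.4, -0.9, -0.4]
opening: -0.002
```

```bash
python3 - <<'E'
from h import *
im=ctrl.camera("wrist"); cv2.imwrite("pics/w4.png",im[:,:,::-1])
to(P-.023*X+.066*Y,84.1)
E
```

```text
t 6.75 p [0.5105 0.2606 0.1049] F [-0.7 -0.5 -0.2] op 0.0
shift units [-0.057  0.078  0.016]
turn units [ 0.005 -0.01   0.004]
```

View pics/w4.png

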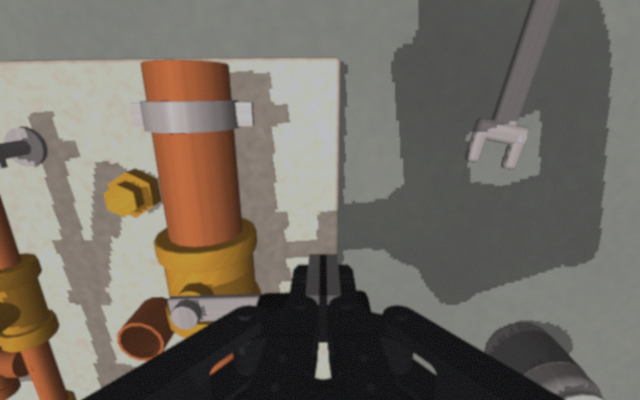

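apply_moves(
  plan="0 0 -0.02 0 0 0 0;0 0 -0.02 0 0 0 0;0 0 -0.02 0 0 0 0;0 0 -0.02 0 0 0 0;0 0 -0.02 0 0 0 0",
)

```text
time_s: 7.25
eef_pos: [0.5126, 0.2603, 0.1047]
eef_rot: [0.526, -0.524, -0.472, 0.474]
wrist_force: [-12.4, 2.3, 8.7]
opening: 0.002
```

apply_moves(
  plan="0 0 -0.02 0 0 0 0;0 0 0 0 0 0 0;0 0 0 0 0 0 0;0 0 0.04 0 0 0 0;0 0 0.1 0 0 0 0",
)

```text
time_s: 7.75
eef_pos: [0.5091, 0.2605, 0.1051]
eef_rot: [-0.525, 0.526, 0.474, -0.473]
wrist_force: [-0.2, -0.5, -0.0]
opening: 0.001
```

apply_moves(
  plan="0 0 0.1 0 0 0 0;0 0 0.2 0 0 0 0;0 -0.6 0 0 0 0 0;0 -0.6 0 0 0 0 0;0 -0.6 0 0 0 0 0",
)

```text
time_s: 8.25
eef_pos: [0.4929, 0.2619, 0.1956]
eef_rot: [0.525, -0.525, -0.473, 0.474]
wrist_force: [-0.1, 0.1, -0.3]
opening: -0.003
```

apply_moves(
  plan="0 -0.4 0.5 0 0 0 0;0 -0.4 0.5 0 0 0 0;0 -0.4 0.5 0 0 0 0;0 0 0.5 0 0 0 0;0 0 0 0 0 0 0",
)

```text
time_s: 8.75
eef_pos: [0.3918, 0.2729, 0.2554]
eef_rot: [-0.525, 0.525, 0.474, -0.473]
wrist_force: [-0.3, -0.3, -0.3]
opening: -0.003
```

```bash
python3 - <<'E'
from h import *
for n in ["wrist","top","scene"]:
    im=ctrl.camera(n); cv2.imwrite(f"pics/{n}5.png",im[:,:,::-1])
    print(n,proj(n,[P,P+.036*Y,P+.092*Y,P+.105*X+[0,0,.008]]).round(1).tolist())
im=cv2.imread('pics/top5.png'); cv2.imwrite('pics/top5c.png',cv2.resize(im[125:260,220:370],None,fx=5,fy=4.4,interpolation=cv2.INTER_CUBIC))
im=cv2.imread('pics/scene5.png'); cv2.imwrite('pics/scene5c.png',cv2.resize(im[130:230,320:450],None,fx=6,fy=6,interpolation=cv2.INTER_CUBIC))
to(P)
E
```

```text
wrist [[257.9, 317.3], [292.1, 317.4], [345.4, 317.4], [262.7, 398.4]]
top [[251.0, 198.1], [239.6, 196.6], [222.0, 194.2], [255.5, 164.7]]
scene [[373.5, 160.4], [383.3, 154.4], [398.4, 145.4], [397.7, 184.2]]
t 8.9 p [0.3944 0.2723 0.2547] F [-0.3  0.4  0.2] op -0.0
shift units [-1.369  3.076 -2.777]
```

View pics/wrist5.png

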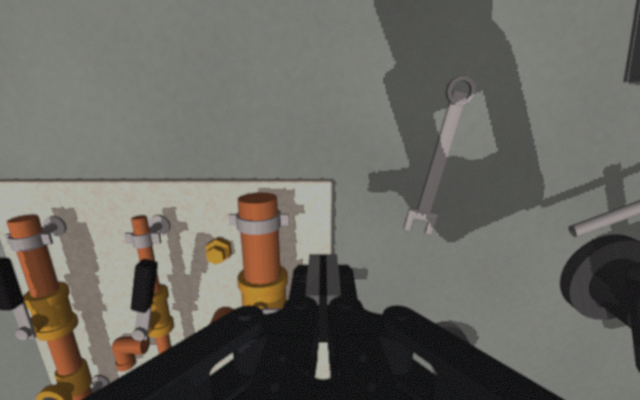

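View pics/scene5c.png

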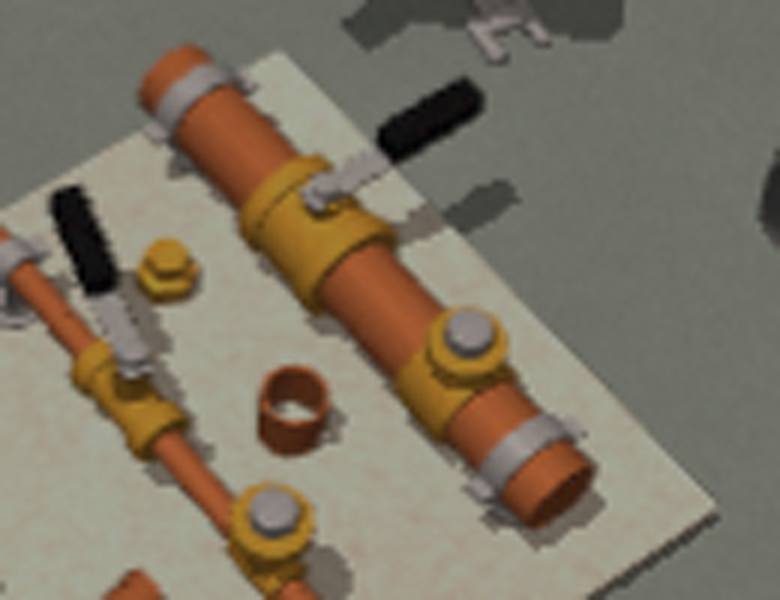

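View pics/top5c.png

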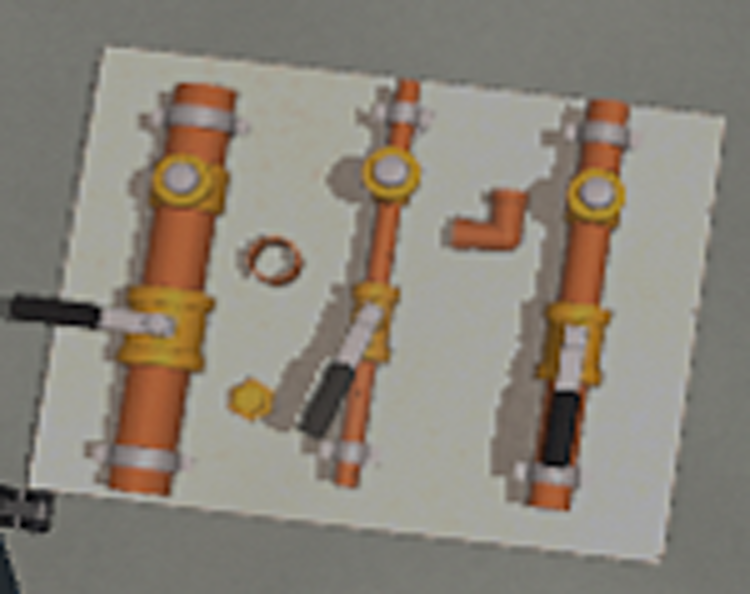

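```bash
python3 - <<'E'
from h import *
to([.630,.179,.16],84.1)
E
```

```text
t 8.9 p [0.3944 0.2723 0.2547] F [-0.3  0.4  0.2] op -0.0
shift units [-1.368  1.897 -4.879]
turn units [ 0.005 -0.007 -0.   ]
```

apply_moves(
  plan="-0.15 0 -0.55 0 0 0 0;-0.15 0 -0.55 0 0 0 0;-0.15 0 -0.55 0 0 0 0;-0.15 0 -0.55 0 0 0 0;-0.15 0 -0.55 0 0 0 0",
)

```text
time_s: 9.4
eef_pos: [0.5289, 0.2197, 0.2538]
eef_rot: [0.526, -0.525, -0.473, 0.473]
wrist_force: [-1.0, 0.1, 0.0]
opening: 0.001
```

apply_moves(
  plan="-0.15 0.2 -0.55 0 0 0 0;-0.15 0.4 -0.55 0 0 0 0;-0.15 0.4 -0.55 0 0 0 0;-0.15 0.4 -0.5 0 0 0 0;0 0.4 0 0 0 0 0",
)

```text
time_s: 9.9
eef_pos: [0.6341, 0.1771, 0.1626]
eef_rot: [-0.526, 0.526, 0.472, -0.472]
wrist_force: [-0.4, 0.8, 0.5]
opening: 0.002
```

```bash
python3 - <<'E'
from h import *
for n in ["wrist","scene","top"]:
    im=ctrl.camera(n); cv2.imwrite(f"pics/{n}6.png",im[:,:,::-1])
im=cv2.imread('pics/scene6.png'); cv2.imwrite('pics/scene6c.png',cv2.resize(im[110:230,320:450],None,fx=5,fy=5,interpolation=cv2.INTER_CUBIC))
to([.630,.179,.121],84.1)
E
```

```text
t 10.05 p [0.63   0.1789 0.1618] F [ 0.1 -0.1  0. ] op -0.0
shift units [ 0.003  0.817 -0.005]
turn units [-0.044 -0.019 -0.009]
```

View pics/scene6c.png

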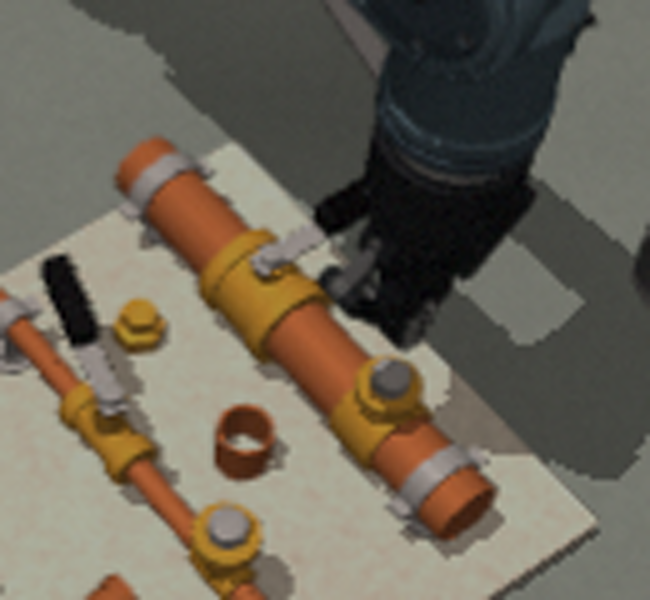

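View pics/wrist6.png

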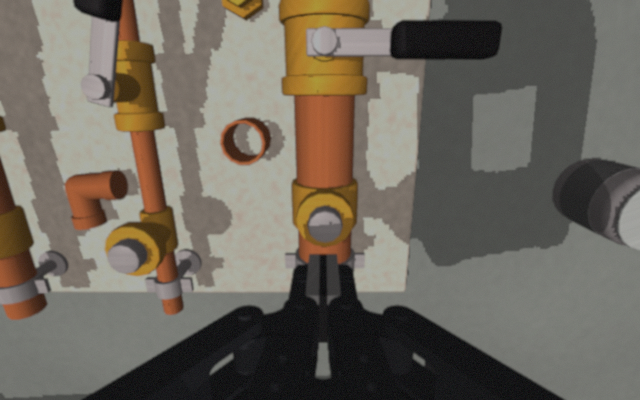

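```bash
python3 - <<'E'
from h import *
print(proj('wrist',[[.63,.179,.109],[.63,.179,.151]]))
E
```

```text
[[324.1823217  235.23327642]
 [324.40898397 269.54638389]]
```

apply_moves(
  plan="0 0.25 0 0 0 0 0;0 0.25 0 0 0 0 0;0 0.15 0 0 0 0 0;0 0.08 0 0 0 0 0;0 0 0 0 0 0 0",
)

```text
time_s: 10.55
eef_pos: [0.6304, 0.18, 0.1277]
eef_rot: [0.525, -0.525, -0.473, 0.474]
wrist_force: [-0.6, 0.0, -1.1]
opening: 0.001
```

```bash
python3 - <<'E'
from h import *
im=ctrl.camera("wrist"); cv2.imwrite("pics/w7.png",im[:,:,::-1])
to([.630,.179,.121],84.1)
E
```

```text
t 10.6 p [0.6308 0.18   0.1282] F [ 0.4  0.1 -0.1] op 0.0
shift units [-0.021  0.145  0.013]
turn units [-0.002 -0.006 -0.001]
```

View pics/w7.png

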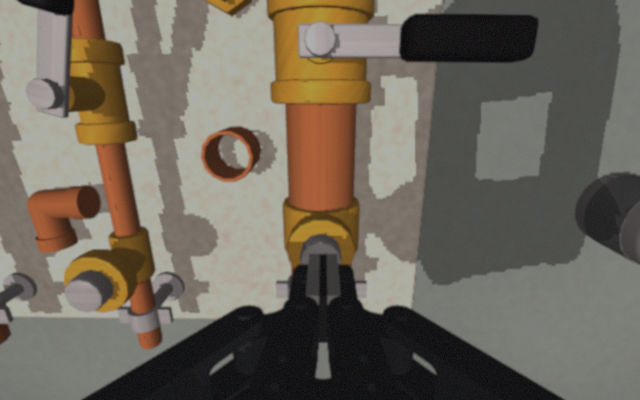

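```bash
python3 - <<'E'
from h import *
for n,f in [('wrist','w7'),('top','top5'),('scene','scene5')]:
    im=cv2.imread(f'pics/{f}.png'); im=cv2.resize(im,None,fx=4,fy=4,interpolation=cv2.INTER_CUBIC)
    V=np.array([.63,.179,0])
    a=np.linspace(0,2*np.pi,40)
    for r,z,col in [(.019,.098,(255,0,0)),(.011,.109,(0,255,0))]:
        p=proj(n,np.c_[V[0]+r*np.cos(a),V[1]+r*np.sin(a),0*a+z])*4+1.5
        cv2.polylines(im,[p.astype(int).reshape(-1,1,2)],True,col,1)
    c=(proj(n,[[.63,.179,.109]])[0]*4).astype(int)
    x0=max(0,c[0]-200);y0=max(0,c[1]-250)
    cv2.imwrite(f'pics/ov_{n}.png',im[y0:y0+400,x0:x0+400])
ims=[cv2.imread(f'pics/ov_{n}.png') for n in('wrist','top')]
cv2.imwrite('pics/ov.png',np.hstack(ims))
E
```

```text
(no output)
```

View pics/ov.png

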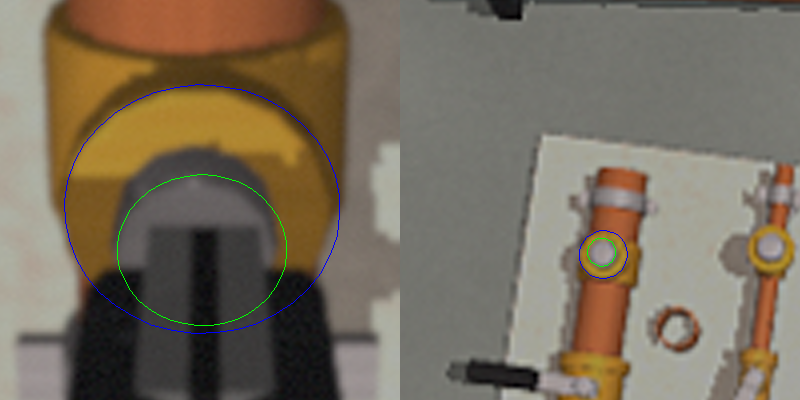

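View pics/ov_scene.png

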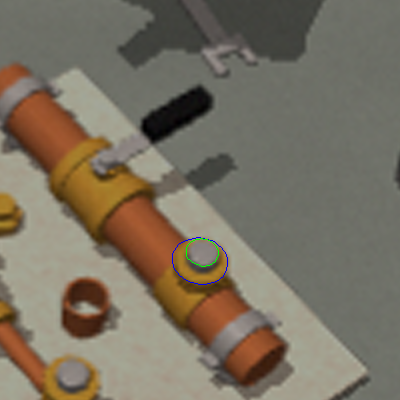

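apply_moves(
  plan="-0.03 0 0.06 0 0 0 0;0 0.05 0 0 0 0 0;0 0.05 0 0 0 0 0;0 0.03 0 0 0 0 0;0 0 0 0 0 0 0",
)

```text
time_s: 11.1
eef_pos: [0.6276, 0.1786, 0.1214]
eef_rot: [0.525, -0.525, -0.473, 0.473]
wrist_force: [-1.1, -0.7, 0.4]
opening: 0.001
```

apply_moves(
  plan="0 0.02 0 0 0 0 0;0 0.02 0 0 0 0 0;0 0.02 0 0 0 0 0;0 0 0 0 0 0 0;0 0 0 0 0 0 0",
)

```text
time_s: 11.6
eef_pos: [0.6279, 0.1787, 0.119]
eef_rot: [-0.525, 0.525, 0.473, -0.473]
wrist_force: [-0.4, 0.2, 3.0]
opening: -0.003
```

apply_moves(
  plan="0 0.02 0 0 0 0 0;0 0.02 0 0 0 0 0;0 0.02 0 0 0 0 0;0 0.02 0 0 0 0 0;0 0 0 0 0 0 0",
)

```text
time_s: 12.1
eef_pos: [0.6279, 0.1787, 0.1148]
eef_rot: [-0.525, 0.525, 0.473, -0.473]
wrist_force: [-0.5, 0.1, 3.6]
opening: -0.004
```

apply_moves(
  plan="0 0.02 0 0 0 0 0;0 0.02 0 0 0 0 0;0 0 0 0 0 0 0;0 0 0 0 0 0 0;0 0 0 0 0 0 0",
)

```text
time_s: 12.6
eef_pos: [0.6279, 0.1787, 0.1131]
eef_rot: [-0.525, 0.525, 0.473, -0.473]
wrist_force: [-1.4, -0.5, 5.5]
opening: -0.001
```

apply_moves(
  plan="0 0.01 0 0 0 0 0;0 0.01 0 0 0 0 0;0 0.01 0 0 0 0 0;0 0 0 0 0 0 0;0 0 0 0 0 0 0",
)

```text
time_s: 13.1
eef_pos: [0.628, 0.1787, 0.1129]
eef_rot: [-0.525, 0.525, 0.474, -0.473]
wrist_force: [-5.8, -0.6, 12.5]
opening: 0.004
```

apply_moves(
  plan="0 0 0 0 0 0 0;0 0 0 0 0 0 0;0 0 0 0 0 0 0;0 0 0 0 0 0 0;0 0 0 0 0 0 0",
)

```text
time_s: 13.6
eef_pos: [0.628, 0.1787, 0.1129]
eef_rot: [-0.525, 0.525, 0.474, -0.473]
wrist_force: [-4.5, -1.1, 13.5]
opening: -0.003
```

apply_moves(
  plan="0 0 0 0 0 0 0;0 0 0 0 0 0 0;0 0 0 0 0 0 0;0 0 0 0 0 0 0;0 0 0 0 0 0 0",
)

```text
time_s: 14.1
eef_pos: [0.628, 0.1787, 0.1129]
eef_rot: [-0.525, 0.525, 0.474, -0.473]
wrist_force: [-4.8, -1.4, 12.2]
opening: -0.003
```

apply_moves(
  plan="0 0 0 0 0 0 0;0 -0.04 0 0 0 0 0;0 -0.06 0 0 0 0 0;0 -0.1 0 0 0 0 0;0 -0.1 0 0 0 0 0",
)

```text
time_s: 14.6
eef_pos: [0.6273, 0.1786, 0.1259]
eef_rot: [0.526, -0.525, -0.473, 0.474]
wrist_force: [-0.0, -0.0, -0.5]
opening: -0.001
```

apply_moves(
  plan="0 -0.4 0 0 0 0 0;0 -0.6 0 0 0 0 0;0 -0.6 0 0 0 0 0;0 -0.6 0 0 0 0 0;0 0 0 0 0 0 0",
)

```text
time_s: 15.1
eef_pos: [0.6301, 0.179, 0.2417]
eef_rot: [-0.524, 0.527, 0.476, -0.471]
wrist_force: [0.8, 0.8, 0.2]
opening: 0.003
```

apply_moves(
  plan="0.2 -0.1 0.5 0 0 0 0;0.2 0 0.5 0 0 0 0;0.2 0 0.5 0 0 0 0;0.2 0 0.5 0 0 0 0;0 0 0 0 0 0 0",
)

```text
time_s: 15.6
eef_pos: [0.5293, 0.2303, 0.2402]
eef_rot: [0.525, -0.524, -0.473, 0.475]
wrist_force: [0.6, 0.3, 0.1]
opening: -0.002
```

apply_moves(
  plan="0.3 0 0.5 0 0 0 0;0.3 0 0.5 0 0 0 0;0.3 0 0.5 0 0 0 0;0 0 0 0 0 0 0;0 0 0 0 0 0 0",
)

```text
time_s: 16.1
eef_pos: [0.4626, 0.2813, 0.2409]
eef_rot: [-0.525, 0.525, 0.473, -0.474]
wrist_force: [0.6, 0.5, -0.2]
opening: -0.003
```

```bash
python3 - <<'E'
from h import *
im=ctrl.camera('top')[:,:,::-1].copy(); cv2.imwrite('pics/top8c.png',cv2.resize(im[125:260,220:370],None,fx=5,fy=4.4,interpolation=cv2.INTER_CUBIC))
im=ctrl.camera('scene')[:,:,::-1].copy(); cv2.imwrite('pics/scene8c.png',cv2.resize(im[130:230,320:450],None,fx=6,fy=6,interpolation=cv2.INTER_CUBIC))
to(P)
E
```

```text
t 16.2 p [0.4634 0.2808 0.2411] F [-0.1 -0.3 -0.1] op -0.0
shift units [-1.678  2.802 -1.425]
```

View pics/top8c.png

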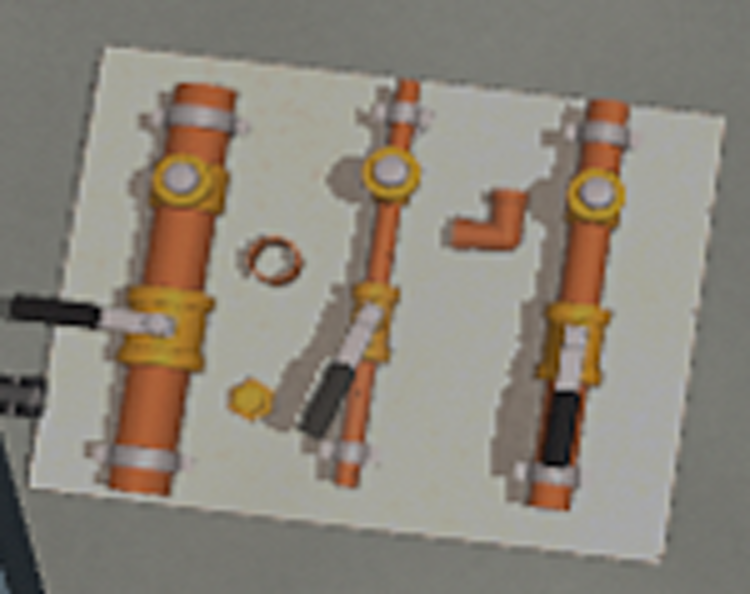

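View pics/scene8c.png

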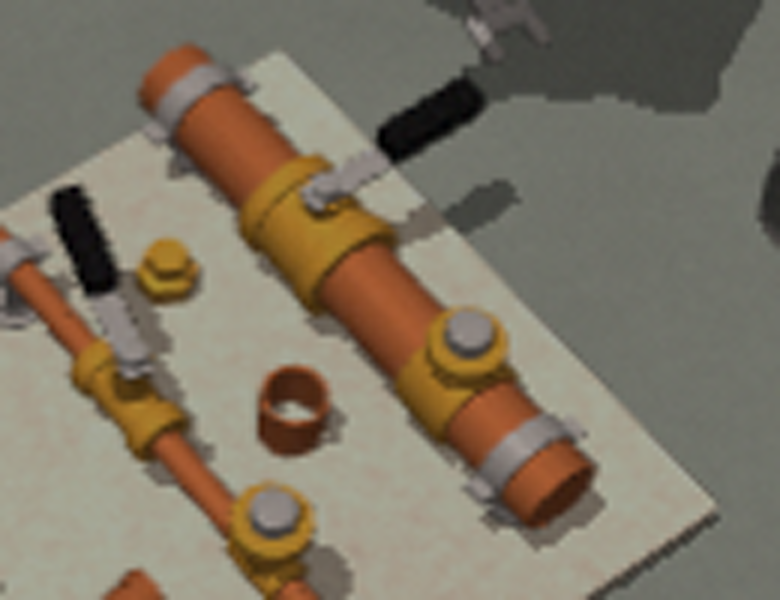

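The thick line's lever is crosswise, its button is back up at (180,178) in the top crop, and nothing else has moved. The arm is clear at z = 0.24.

```bash
python3 -c "
from bench import ctrl
print(ctrl.hand_in())"
```

```text
the job is handed in; nothing more can be done
None
```

The thick line's valve is shut, its vent button has been pressed and released, and the job is handed in at about 16 s of the 51 s allowed.

- **Valve:** I pushed the lever clockwise with the shut fingertips until the force rose from about 2 N to 12 N at the stop. The wrist, scene and top pictures then showed it crosswise to the pipe.
- **Vent button:** I pressed it only after the valve was shut. It bottomed after about 7 mm of travel. I held it there for over 1 s at about 12–13 N, then raised the fingers and withdrew.
- **Last checks:** The final top and scene pictures show the button back up. The other two lines' levers and buttons and the loose parts on the board are where they were. I did not look again at the can, hammer and offcut away from the board; the arm never went near the hammer or offcut. The wrist force was about zero, with the arm clear at z = 0.24 m.
- **Disagreements:**
  - The wrist camera put the button about 3 mm nearer the robot than my first estimate, so I shifted the press by about 3 mm before going down.
  - The networks gave only one low-score, wrong point for this button, so I took its position from the pictures.

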